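# Load two test cassettes in a three-bay reader

## Task

Load the two test cassettes into the reader: push each of the two trays that hold a cassette (with a sample well and window) inwards by its front plate, past its catch, and let go, so that it springs back onto its stop pin and stays latched part-way in. Leave the tray with the plain check plate (a fin on top, no well or window) out. Only push, with the fingertips on the front plates: do not touch or lift the cassettes or the check plate, and do not disturb the things around the reader.

Things in the scene. Friction and masses are not known exactly. Their poses are not given: they have to be found in the camera images.
- analyser: the cassette reader, fixed: white, 270 mm deep, 250 wide; dark deck 45 mm above the bench; optical head from x = -0.013 backwards, 113 mm high. Origin: centre of its underside. Its +x is the push-in direction, to the robot's left and away; +y towards its left side. Trays at y = 0.065, 0, -0.065; plate faces at x = -0.115 when out. Stop pins, 5.5 mm high, on the deck at x = -0.033, 20 mm right of each tray's middle
- plate_left (a point): centre of the front face of the left tray's front plate (plate 40 mm wide, 40 mm high, 6 mm thick, upright; this point is 70 mm above the bench, the plate reaches from 46 to 86 mm, ribbed in front). It moves with the tray
- plate_mid (a point): centre of the front face of the middle tray's front plate (plate 40 mm wide, 40 mm high, 6 mm thick, upright; this point is 70 mm above the bench, the plate reaches from 46 to 86 mm, ribbed in front). It moves with the tray
- plate_right (a point): centre of the front face of the right tray's front plate (plate 40 mm wide, 40 mm high, 6 mm thick, upright; this point is 70 mm above the bench, the plate reaches from 46 to 86 mm, ribbed in front). It moves with the tray
- tray_left (a joint): travel of the left tray, 0 (out, as at the start) to 0.060 m (end stop), growing as its plate is pushed towards the reader's +x. A spring drives it back: 3 N when out, 7.5 N at the end, plus damping of 12 N per m/s. Past 0.047 the stop pin rises behind its catch; released then, it runs back only to 0.045 and stays latched. Released earlier, it runs right out
- tray_mid (a joint): travel of the middle tray, 0 (out, as at the start) to 0.060 m (end stop), growing as its plate is pushed towards the reader's +x. A spring drives it back: 3 N when out, 7.5 N at the end, plus damping of 12 N per m/s. Past 0.047 the stop pin rises behind its catch; released then, it runs back only to 0.045 and stays latched. Released earlier, it runs right out
- tray_right (a joint): travel of the right tray, 0 (out, as at the start) to 0.060 m (end stop), growing as its plate is pushed towards the reader's +x. A spring drives it back: 3 N when out, 7.5 N at the end, plus damping of 12 N per m/s. Past 0.047 the stop pin rises behind its catch; released then, it runs back only to 0.045 and stays latched. Released earlier, it runs right out
- test_a: a test cassette (the first; origin at the centre of its underside), lying loose in the pocket of one of the three trays: a flat white plastic shell 72 x 21 x 6.5 mm with a round raised sample well near the tray's plate and a long result window further in. In a tray that is out it is 51 mm further in than the front face of that tray's plate, 50 mm above the bench
- test_b: a test cassette (the second; origin at the centre of its underside), lying loose in the pocket of one of the three trays: a flat white plastic shell 72 x 21 x 6.5 mm with a round raised sample well near the tray's plate and a long result window further in. Same shape and seating as the first
- check: the plain check plate (origin at the centre of its underside), lying loose in the pocket of the remaining tray: white, 72 x 21 x 6.5 mm like a cassette but with neither well nor window, and with an upright finger fin (50 mm long, 5 mm thick, 12 mm high) along its middle
- used_cassette: bystander: a used cassette (same shape as the test cassettes) lying flat on the bench in front of the reader, to the right of the middle, in no tray; origin at the centre of its underside
- dropper: bystander: white dropper bottle, 26 mm across, 64 mm high, standing left of the reader; origin at the centre of its foot
- timer: bystander: bench timer 60 x 66 x 18 mm lying to the right of the reader; origin at the centre of its underside
- specimen_pot: bystander: lidded specimen pot, 47 mm across, 44 mm high, standing on the bench before the reader's right front corner; origin at the centre of its foot
- marker: bystander: marker pen 132 mm long, 13 mm thick, lying on the bench in front of the reader, to the left; origin under its middle
- tube_rack: bystander: rack of capped sample tubes 200 x 75 mm, 104 mm high, behind the reader; origin at the centre of its underside
- wipes: bystander: cardboard box of wipes 110 x 100 x 75 mm (tissue to 90 mm), right of the reader; origin at the centre of its underside
There are look-alikes about, which are no part of the job. Leave any black look-alike of the test_a alone. Leave any green look-alike of the check alone.

How it is judged:
By the outcome, as a careful person would: the job done as asked, in the order asked, and still so for the second after the job is handed in, with the robot touching nothing.
It also fails if it takes over 40 s, if anything falls off the work surface, if the arm or the gripper's body presses on something with over 40 N, if the wrist force passes 120 N, or if a joint passes its speed limit or range.

## Robot

A 6-joint arm with a two-finger parallel gripper is mounted at the origin on the work surface. World frame = base frame: x ahead of the robot, y to its left, z up, the work surface at z = 0. Lengths are in mm, angles in degrees, forces in N, time in s.
With the tool pointing down it reaches from about 300 to 850 mm from the base axis. Payload 4.2 kg.
Tool frame: the origin (TCP) lies midway between the tips of the shut fingers; the grasp point (between the pads) lies 19 mm behind it; x points along the fingers, z is the direction in which the jaws open and shut, and the axes are right-handed (so a half turn about x gives the same grasp; the last joint's range is limited). The gripper opens to 91 mm and grips with 3 to 60 N. Pads are 32 mm wide; open, the fingers measure 118 mm over their backs; the gripper's body (76 mm by 178 mm) begins 60 mm behind the grasp point.
Start: joints at [74.141, 18.312, 89.639, -0, 72.044, -1.146], TCP at [146.044, 556.16, 213.976] pointing down, gripper open.
Joint ranges: [-177.97, 177.97], [-48.28, 115.42], [12.27, 149.76], [-77.06, 257.06], [2.81, 150.46], [-146.56, 146.56]. Speed limits (degrees/s): [147.25, 147.25, 180, 180, 180, 180].

## Interface

Orientations are given as [roll, pitch, yaw] about the fixed x, y, z axes, in that order (R = Rz(yaw) Ry(pitch) Rx(roll)).
In Python, from workcell import env gives the robot as it stands.
- The arm moves only by the tool send_rows, never from a script. Its argument "commands" is a list that holds one entry, the list of rows, each a list of 6 numbers: the shift along the tool's x, y, z normalised to -1 to 1, where 1 is 0.1 m, then the turn, a rotation vector about the tool's x, y, z normalised to -1 to 1, where 1 is 2 pi rad. In form: [[[x, y, z, wx, wy, wz], ...]]. A call has 1 to 20 rows; each row is the pose to reach, as a shift and turn from the pose commanded when the call began, along the tool's axes at that moment, turning the shorter way round; what a row does not reach only later rows make up. A row lasts 1/8 s, in which the tool goes at most 62.5 mm and 10.7 degrees, less where a joint would pass 70% of its speed; a pose out of reach is approached as far as the arm can. A call with a number of a shift or a turn outside -1 to 1 is refused whole. A call with a gripper value outside its range is refused whole. "jaw" is the closure, from -1 (fully open) to 1 (shut), so that 0 is half open, set as the call begins (left out, the last holds). The fingers move at their own pace and stop on an object; "force" is the grip in N (left out, the last holds). Time passes only in rows, so rows that repeat a pose let the fingers close. It gives the time, the measured TCP pose, the force and the opening at its end, in the units of the state.
- env.state(): the state, without advancing time (a new reading comes with each control period).
- env.grab_frame(name): name is "scene" or "top" or "wrist"; returns (picture, depth): 400x640x3 uint8, red, green, blue; 400x640 float32, mm along the optical axis (not along the pixel's ray), 0 where there is no reading.
- env.get_calibration(name): a dict with "mtx" (3x3 intrinsics, pixels), "camera_from_world" (4x4, takes a point from world to camera coordinates). Camera axes: x right, y up, looking along -z (the intrinsics and any distortion apply to the point x, -y, -z); pixel columns grow to the right and rows downward; lengths in mm; the calibration is good to about 2 mm. A picture is of the moment at which its call begins: read the wrist's pose just before it. get_calibration takes no time and is no camera call; for the wrist camera it gives the pose at the moment of the call.
- env.job_done(): hands the job in, once; it reports no verdict.
The state is a dict: "time_s": time; "qpos": joint angles; "qvel": joint speeds; "effort": joint torques, N m; "ee_pos": TCP position; "ee_rot": TCP orientation; "force": force on the tool from outside, world axes, zero at the start; "torque": the same for the moment, N m; "gripper_width": finger opening in mm.
Only numpy, scipy, OpenCV 4.12 (cv2) and the standard library are available. Lean on these libraries where they do the work, as an engineer would, in place of code of your own. Each camera call takes 0.05 s, during which the arm holds its last target.

## Working session

There is one attempt and no reset: what is moved stays moved. The work goes in short steps, Python scripts to look and compute and a tool call to move; the robot and the scene stay as the last step left them, time stands still between calls to the robot, and variables do not carry over. Pictures are saved under pics/ and viewed, and the job is handed in when it is done.

Besides the shell and the picture viewer there is one more tool, called after "Request:" by a JSON object that holds its "op" and its "data", one argument or row to a line. send_rows: Moves the arm, as the interface text tells. Its arguments: {"type":"object","properties":{"commands":{"type":"array","items":{"type":"array","items":{"type":"array","items":{"type":"number","minimum":-1,"maximum":1}}}},"jaw":{"type":"number"},"force":{"type":"number"}},"required":["commands"]}

```bash
mkdir -p pics; python3 - <<'E'
from workcell import env
import cv2,numpy as np
for n in("scene","top","wrist"):
    c=env.get_calibration(n)
    p,d=env.grab_frame(n)
    cv2.imwrite(f"pics/{n}0.png",p[:,:,::-1]); np.savez(f"pics/{n}0.npz",p=p,d=d,K=c["mtx"],T=c["camera_from_world"])
print(env.state())
E
```

```text
{'time_s': 0.15, 'qpos': array([ 7.41372841e+01,  1.83433757e+01,  8.96881676e+01,  1.64866767e-03,
        7.20434723e+01, -1.14483014e+00]), 'qvel': array([-0.07471364, -0.02774096, -0.08770079, -0.0654311 ,  0.04598353,
       -0.00383173]), 'effort': array([-7.52129999e-04, -4.12775731e+01, -2.32155365e+01,  7.25714955e-02,
        4.32893378e-02, -1.05168485e-04]), 'ee_pos': array([145.96611415, 555.79326604, 213.32671183]), 'ee_rot': array([ 177.65796148,   89.92496804, -107.06043356]), 'force': array([ 0.27055222, -0.35400676,  0.46435875]), 'torque': array([-0.03601971,  0.02525346,  0.0376046 ]), 'gripper_width': 90.97704932277344}
```

View pics/scene0.png

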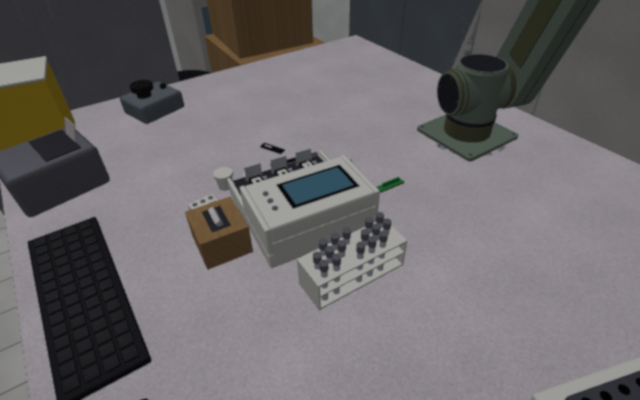

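View pics/top0.png

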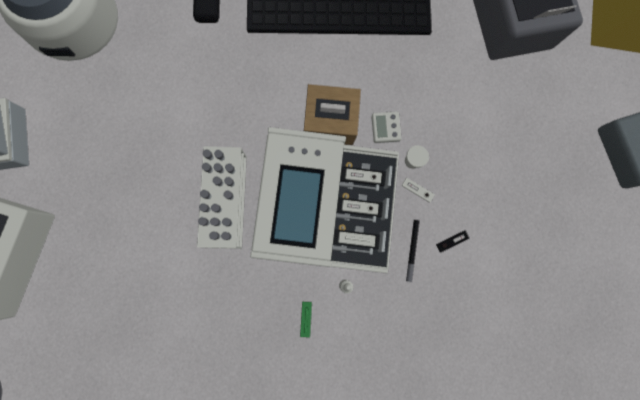

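View pics/wrist0.png

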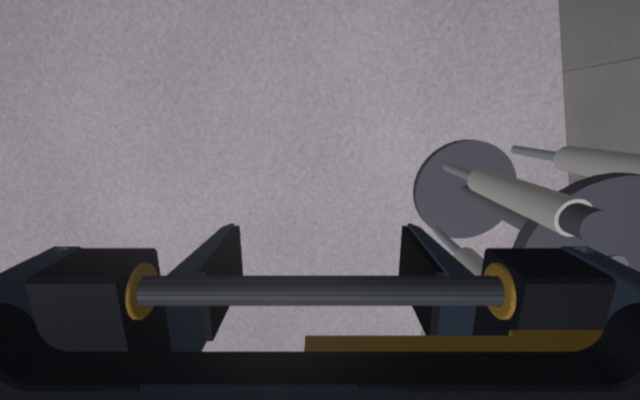

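```bash
cat > h.py <<'E'
import numpy as np,cv2
def load(f):
    z=np.load(f); return z['p'],z['d'],z['K'],z['T']
def unproj(u,v,K,T,z=None,d=None):
    r=np.array([(u-K[0,2])/K[0,0],-(v-K[1,2])/K[1,1],-1.0])
    R,t=T[:3,:3],T[:3,3]; c=-R.T@t; w=R.T@r
    s=d if d is not None else (z-c[2])/w[2]
    return c+s*w
def proj(P,K,T):
    q=T[:3,:3]@P+T[:3,3]; q=np.array([q[0],-q[1],-q[2]]); a=K@q; return a[:2]/a[2]
E
python3 - <<'E'
from h import *
p,d,K,T=load('pics/top0.npz')
c=cv2.resize(p[120:300,240:440],None,fx=4,fy=3.3,interpolation=cv2.INTER_CUBIC)
c=cv2.resize(p[130:280,325:475],(800,800)[:2],interpolation=cv2.INTER_CUBIC)[:600]
cv2.imwrite('pics/topc.png',c[:,:,::-1])
p2,d2,K2,T2=load('pics/scene0.npz')
c=cv2.resize(p2[130:230,200:360],(800,500),interpolation=cv2.INTER_CUBIC); cv2.imwrite('pics/scenec.png',c[:,:,::-1])
print(K,T.round(3))
E
```

```text
[[389.91468491   0.         317.27498732]
 [  0.         389.91468491 203.95205619]
 [  0.           0.           1.        ]] [[-5.00000e-03 -1.00000e+00  3.10000e-02  3.51630e+01]
 [ 9.91000e-01 -1.00000e-03  1.30000e-01 -5.76246e+02]
 [-1.30000e-01  3.20000e-02  9.91000e-01 -7.68829e+02]
 [ 0.00000e+00  0.00000e+00  0.00000e+00  1.00000e+00]]
```

View pics/topc.png

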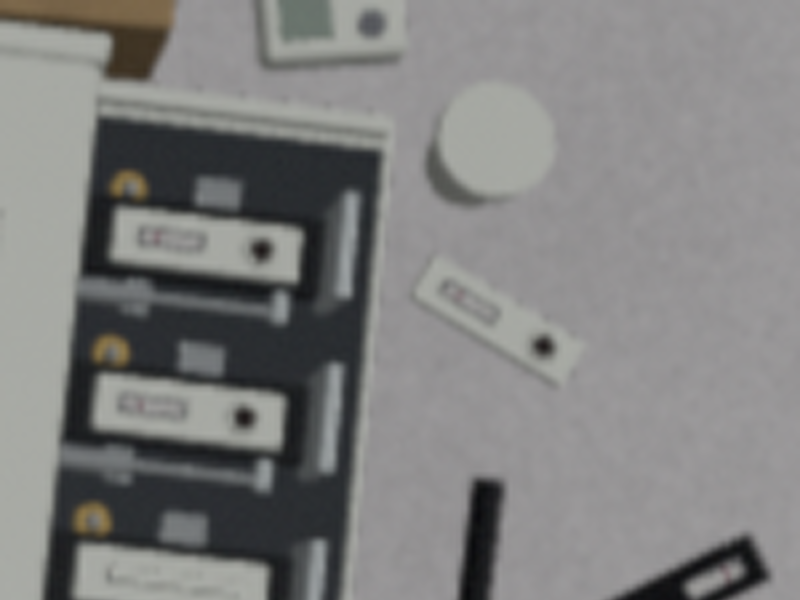

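View pics/scenec.png

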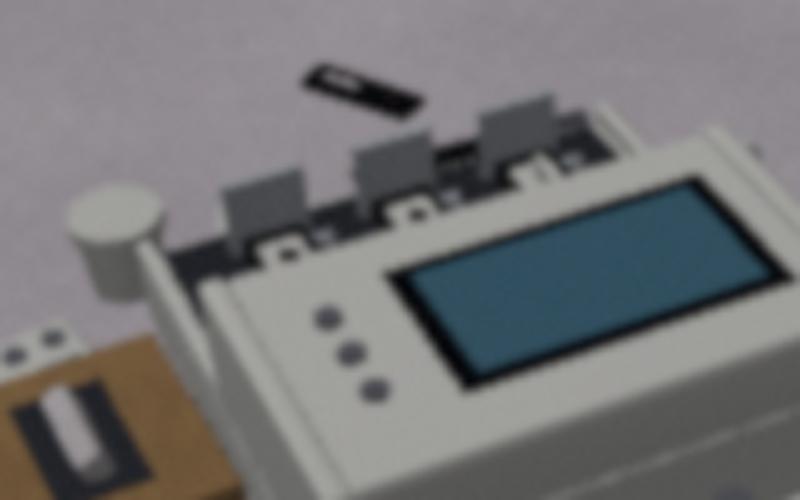

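```bash
python3 - <<'E'
from h import *
p,d,K,T=load('pics/top0.npz')
P=p[160:260,370:400]; 
c=cv2.resize(P,None,fx=6,fy=6,interpolation=cv2.INTER_NEAREST); cv2.imwrite('pics/plates.png',c[:,:,::-1])
D=d[160:260,370:400]
# world heights
R,t=T[:3,:3],T[:3,3]
v,u=np.mgrid[0:400,0:640]
r=np.stack([(u-K[0,2])/K[0,0],-(v-K[1,2])/K[1,1],-np.ones_like(u)],-1)*d[...,None]
W=(r-t)@R
np.save('pics/W.npy',W)
np.set_printoptions(linewidth=250)
for row in (170,176,182,203,208,214,237,241,246): print(row,W[row,372:402,2].round().astype(int))
m=(W[...,2]>78)&(W[...,2]<95)&(u>376)&(u<402)&(v>155)&(v<260)
n,l=cv2.connectedComponents(m.astype(np.uint8))
for i in range(1,n):
    q=W[l==i]; print(i,len(q),q.mean(0).round(1),q.min(0).round(1),q.max(0).round(1), v[l==i].mean(),u[l==i].mean())
# reader head top
for n,(u0,v0) in dict(headTL=(270,130),).items(): print(W[135,275],W[200,262],W[255,300])
E
```

```text
170 [57 56 56 58 59 56 57 59 58 56 60 49 46 46 60 70 78 87 88 88 46 47 46 46 47 45  0  4  2  1]
176 [59 58 60 59 61 60 59 59 58 50 58 57 56 57 64 73 84 88 88 87 48 47 49 48 44  3  0  2  1 -1]
182 [56 61 56 52 50 54 57 56 53 56 57 59 56 60 70 80 89 88 88 47 48 48 47 44 41 -1  1  1  3  2]
203 [59 59 56 59 51 52 53 56 56 60 57 60 70 80 88 88 87 47 46 45 44 48 44  2  2  1  2  1  0  1]
208 [58 60 59 58 58 59 53 56 59 58 57 64 73 83 88 89 90 48 45 47 45 43  4  0  2  3  2  4  3  5]
214 [ 58  58  58  56  51  51  56  58  58  57  59  72  82  87  88  88  47  48  47  49  46  44  -1   2   1   2 836   2   0   2]
237 [58 58 58 50 57 57 57 58 63 74 83 89 88 88 47 46 45 46 45  2  2  2  1  2 -1  1  2 -1  0  3]
241 [58 57 57 52 57 57 56 58 68 75 84 86 87 45 46 45 46 44 45  0  2  0  2  1  1  1  2  1  4  0]
246 [52 50 50 60 56 55 56 60 71 83 88 90 89 44 48 47 45 44 43 -1  1 -1 -1  2  4  0  1  1 -1  2]
1 74 [ 626.9 -107.1   86.3] [ 607.4 -112.8   78.1] [ 647.3 -102.8   90.3] 175.2027027027027 389.31081081081084
2 77 [562.3 -99.   86.1] [ 544.  -103.3   78.1] [581.6 -94.6  91.7] 207.8181818181818 386.14285714285717
3 75 [497.9 -91.3  86.6] [478.7 -95.4  78.6] [517.1 -86.8  89.6] 241.0 383.1333333333333
[698.93066493 116.10823824 113.69985747] [573.55622835 138.91494462 115.18790383] [471.83190109  68.22158679 114.68226311]
```

View pics/plates.png

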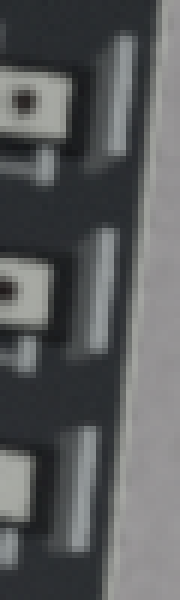

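```bash
python3 - <<'E'
from h import *
from scipy.spatial.transform import Rotation as Ro
from workcell import env
W=np.load('pics/W.npy');v,u=np.mgrid[0:400,0:640]
m=(W[...,2]>86)&(W[...,2]<95)&(u>376)&(u<402)&(v>155)&(v<260)
n,l=cv2.connectedComponents(m.astype(np.uint8))
ex=np.array([.1215,.9926]);ey=np.array([-.9926,.1215])
for i in range(1,n):
    q=W[l==i][:,:2]
    if len(q)<10: continue
    a=q@ex;b=q@ey; s=np.polyfit(b,a,1)
    print(len(q),q.mean(0).round(1),'ex range',a.min().round(1),a.mean().round(1),a.max().round(1),'ey',b.min().round(1),b.max().round(1),'skew deg',np.degrees(np.arctan(s[0])).round(1))
p,d,K,T=load('pics/top0.npz')
for nm,(x,y,z) in dict(platefrontR_top=(359/5.333+325,192/5.333+130,86),Rb=(352/5.333+325,298/5.333+130,86),pot=(418,156,44),usedL=(408,182,6),usedR=(430,196,6),marker=(416,222,13),frontR=(397,153,47),frontL=(387,270,47),drop=(346,286,64)).items(): 
    P=unproj(x,y,K,T,z=z);print(nm,P.round(1),(P[:2]@ex).round(1),(P[:2]@ey).round(1))
s=env.state();R=Ro.from_euler('xyz',s['ee_rot'],degrees=True).as_matrix();print(R.round(3),s['ee_pos'])
E
```

```text
53 [ 627.5 -107.5] ex range -33.8 -30.5 -27.5 ey -655.8 -615.7 skew deg -0.0
52 [562.8 -99.6] ex range -33.6 -30.5 -27.3 ey -589.8 -551.9 skew deg -0.5
54 [497.9 -91.7] ex range -33.2 -30.5 -27.5 ey -524.7 -487.6 skew deg -0.4
platefrontR_top [ 645.5 -113.7   86. ] -34.4 -654.6
Rb [ 605.6 -109.9   86. ] -35.5 -614.5
pot [ 676.9 -178.3   44. ] -94.7 -693.5
usedL [ 628.6 -165.4    6. ] -87.8 -644.0
usedR [ 597.7 -212.5    6. ] -138.3 -619.1
marker [ 540.5 -177.7   13. ] -110.7 -558.1
frontR [ 682.4 -133.3   47. ] -49.4 -693.5
frontL [ 441.2 -105.5   47. ] -51.1 -450.7
drop [411.6 -20.7  64. ] 29.4 -411.0
[[-0.    -0.967  0.254]
 [-0.001  0.254  0.967]
 [-1.     0.    -0.001]] [145.96611415 555.79326604 213.32671183]
```

Request:
{"op": "send_rows", "data": {
  "commands": [
    [[0,-0.13,-0.11,0.0286,0,0],[0,-0.25,-0.22,0.0572,0,0],[0,-0.38,-0.33,0.0858,0,0],[0,-0.5,-0.44,0.1144,0,0],[0,-0.63,-0.55,0.143,0,0],[0,-0.75,-0.66,0.1716,0,0],[0,-0.88,-0.77,0.2,0,0],[0,-1,-0.888,0.2286,0,0]]
  ],
  "jaw": 1,
  "force": 40
}}

```text
time_s: 1.15
ee_pos: [220.4, 444.2, 213.7]
ee_rot: [-107.9, 90.0, -115.3]
force: [0.2, -0.7, -0.1]
gripper_width: 14.5
```

Request:
{"op": "send_rows", "data": {
  "commands": [
    [[0,-0.33,0.3,0,0,0],[0,-0.67,0.6,0,0,0],[0,-1,0.9,0,0,0]]
  ]
}}

```text
time_s: 1.52
ee_pos: [297.8, 333.3, 213.8]
ee_rot: [-88.9, 90.0, -95.9]
force: [-0.4, 0.9, 0.9]
gripper_width: 0.1
```

Request:
{"op": "send_rows", "data": {
  "commands": [
    [[0,-0.33,0.3,0,0,0],[0,-0.67,0.6,0,0,0],[0,-1,0.9,0,0,0]]
  ]
}}

```text
time_s: 1.9
ee_pos: [375.0, 223.0, 213.8]
ee_rot: [122.5, 90.0, 115.5]
force: [1.0, -0.0, -0.1]
gripper_width: 0.3
```

Request:
{"op": "send_rows", "data": {
  "commands": [
    [[0,-0.33,0.3,0,0,0],[0,-0.67,0.6,0,0,0],[0,-1,0.9,0,0,0]]
  ]
}}

```text
time_s: 2.28
ee_pos: [452.1, 112.8, 213.8]
ee_rot: [142.0, 90.0, 135.0]
force: [0.1, 1.5, -0.3]
gripper_width: 0.5
```

Request:
{"op": "send_rows", "data": {
  "commands": [
    [[0,-0.33,0.3,0,0,0],[0,-0.67,0.6,0,0,0],[0,-1,0.9,0,0,0]]
  ]
}}

```text
time_s: 2.65
ee_pos: [529.2, 2.6, 213.7]
ee_rot: [149.5, 90.0, 142.4]
force: [0.2, -0.2, 0.1]
gripper_width: 0.2
```

Request:
{"op": "send_rows", "data": {
  "commands": [
    [[0,-0.33,0.3,0,0,0],[0,-0.67,0.6,0,0,0],[0,-1,0.9,0,0,0],[0,-1,0.9,0,0,0]]
  ]
}}

```text
time_s: 3.15
ee_pos: [606.9, -108.7, 212.8]
ee_rot: [-152.1, 90.0, -159.3]
force: [0.1, 0.2, -0.4]
gripper_width: 0.9
```

Request:
{"op": "send_rows", "data": {
  "commands": [
    [[0,-0.46,0.2,0,0,0],[0,-0.46,0.2,0,0,0],[0.33,-0.46,0.2,0,0,0],[0.67,-0.46,0.2,0,0,0],[1,-0.46,0.2,0,0,0]]
  ]
}}

```text
time_s: 3.78
ee_pos: [619.2, -152.7, 113.0]
ee_rot: [131.7, 89.9, 124.7]
force: [-0.5, 1.4, 0.1]
gripper_width: 0.4
```

```bash
python3 - <<'E'
from workcell import env
import cv2,numpy as np
from h import *
for n in("scene","top"):
    p,d=env.grab_frame(n)
    c=p[120:280,300:480] if n=="top" else p[110:220,190:370]
    cv2.imwrite(f"pics/{n}1.png",cv2.resize(c,None,fx=3.5,fy=3.5,interpolation=cv2.INTER_CUBIC)[:,:,::-1])
s=env.state();P=s['ee_pos'];print(P,P[:2]@[.1215,.9926],P[:2]@[-.9926,.1215],s['qpos'])
E
```

```text
[ 616.6669604  -152.15098266  110.1647131 ] -76.10002969853838 -630.5899692852022 [-1.49170444e+01  2.82810217e+01  8.93383000e+01  4.20138692e-02
  6.29167040e+01 -7.97720558e+00]
```

View pics/scene1.png

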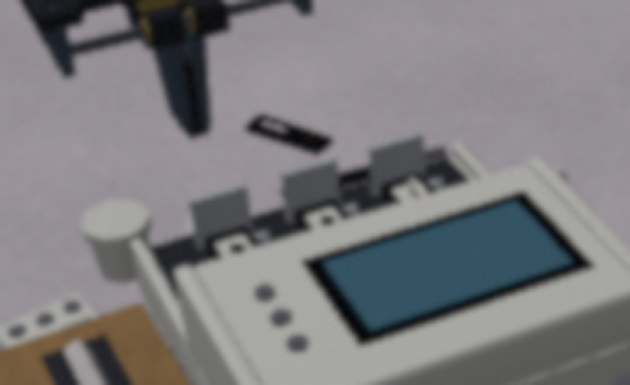

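View pics/top1.png

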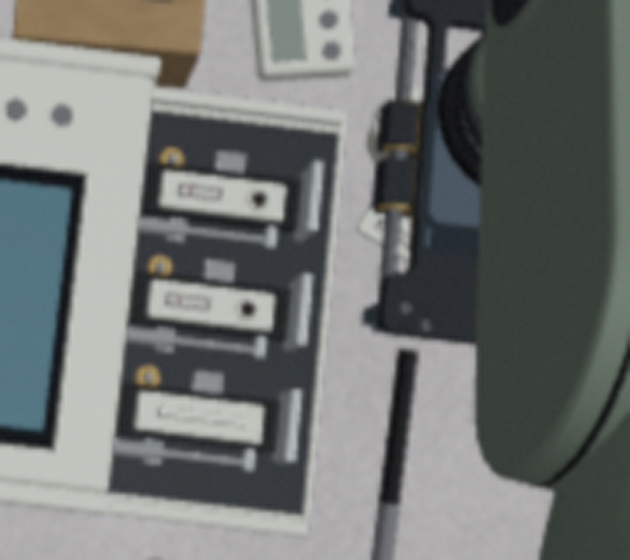

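Request:
{"op": "send_rows", "data": {
  "commands": [
    [[0.22,0,0.03,0,0,0],[0.45,0,0.03,0,0,0],[0.45,0,0.03,0,0,0],[0.45,0,0.03,0,0,0]]
  ]
}}

```text
time_s: 4.38
ee_pos: [623.9, -154.5, 70.7]
ee_rot: [-1.5, 89.9, -8.5]
force: [0.3, -0.1, 0.2]
gripper_width: 0.1
```

```bash
python3 - <<'E'
from workcell import env
import cv2,numpy as np
p,d=env.grab_frame("scene")
c=p[110:220,190:370]
cv2.imwrite(f"pics/s2.png",cv2.resize(c,None,fx=4,fy=4,interpolation=cv2.INTER_CUBIC)[:,:,::-1])
s=env.state();P=s['ee_pos'];print(P,P[:2]@[.1215,.9926],P[:2]@[-.9926,.1215],s['force'])
E
```

```text
[ 624.02292967 -154.67359018   70.80083778] -77.71021966115977 -638.1980011944266 [-0.64934858  0.00467962 -0.75148229]
```

View pics/s2.png

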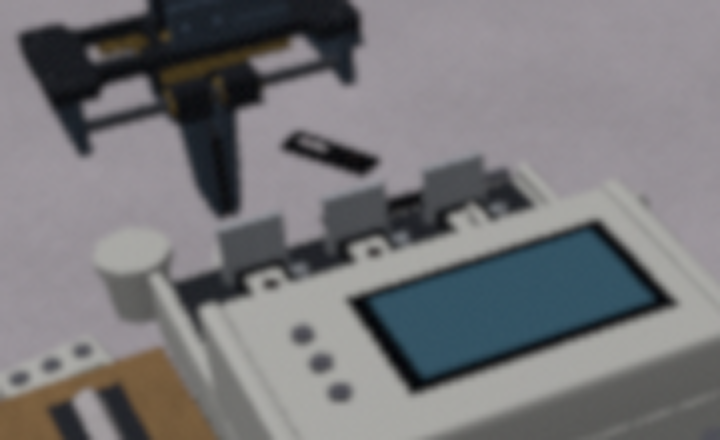

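Request:
{"op": "send_rows", "data": {
  "commands": [
    [[0.04,0.12,-0.02,0,0,0],[0.04,0.22,-0.02,0,0,0],[0.04,0.27,-0.02,0,0,0],[0.04,0.32,-0.02,0,0,0],[0.04,0.37,-0.02,0,0,0],[0.04,0.37,-0.02,0,0,0]]
  ]
}}

```text
time_s: 5.18
ee_pos: [625.5, -117.7, 65.1]
ee_rot: [-177.7, 90.0, 175.2]
force: [-2.8, -3.3, 2.3]
gripper_width: 0.3
```

```bash
python3 - <<'E'
from workcell import env
import cv2,numpy as np
p,d=env.grab_frame("scene")
c=p[110:220,190:370]
cv2.imwrite(f"pics/s3.png",cv2.resize(c,None,fx=4,fy=4,interpolation=cv2.INTER_CUBIC)[:,:,::-1])
s=env.state();P=s['ee_pos'];print(P,P[:2]@[.1215,.9926],P[:2]@[-.9926,.1215],s['force'])
E
```

```text
[ 625.44749744 -117.79454309   65.04052511] -40.930992534884474 -635.1312229484497 [-2.4642437  -3.32982328  2.66399165]
```

View pics/s3.png

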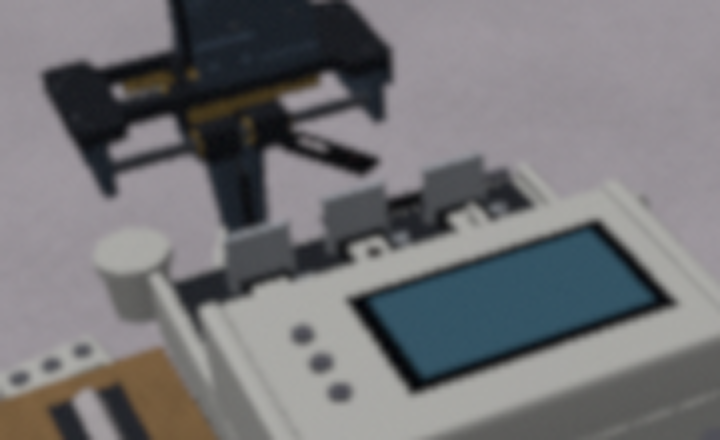

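Request:
{"op": "send_rows", "data": {
  "commands": [
    [[0,0.08,0,0,0,0],[0,0.16,0,0,0,0],[0,0.24,0,0,0,0],[0,0.32,0,0,0,0],[0,0.4,0,0,0,0],[0,0.4,0,0,0,0]]
  ]
}}

```text
time_s: 5.98
ee_pos: [630.3, -78.7, 65.1]
ee_rot: [-93.6, 89.9, -100.6]
force: [-2.0, -6.3, 3.0]
gripper_width: 0.4
```

```bash
cat > look.py <<'E'
import sys
from workcell import env
import cv2,numpy as np
k=sys.argv[1]
p,d=env.grab_frame("scene")
c=p[110:220,190:370]
cv2.imwrite(f"pics/s{k}.png",cv2.resize(c,None,fx=4,fy=4,interpolation=cv2.INTER_CUBIC)[:,:,::-1])
p,d=env.grab_frame("top")
c=p[140:270,320:450]
cv2.imwrite(f"pics/t{k}.png",cv2.resize(c,None,fx=4.5,fy=4.5,interpolation=cv2.INTER_CUBIC)[:,:,::-1])
s=env.state();P=s['ee_pos'];print(P,P[:2]@[.1215,.9926],P[:2]@[-.9926,.1215],s['force'])
E
python3 look.py 4
```

```text
[630.28589876 -79.00316618  65.11066124] -1.838806046899559 -635.2206678033344 [-1.98768854 -6.03411884  2.42653496]
```

View pics/s4.png

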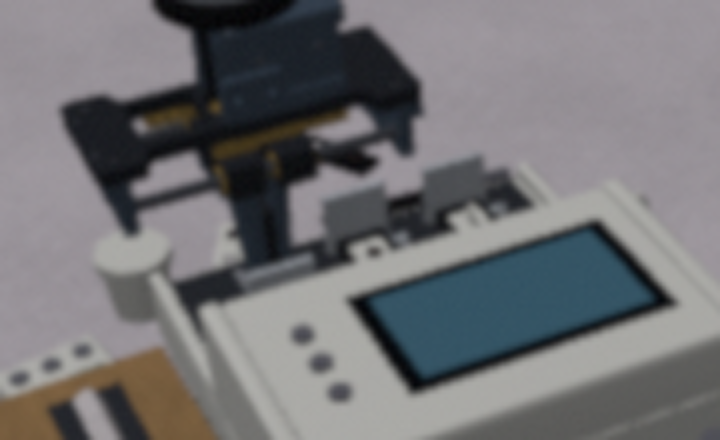

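View pics/t4.png

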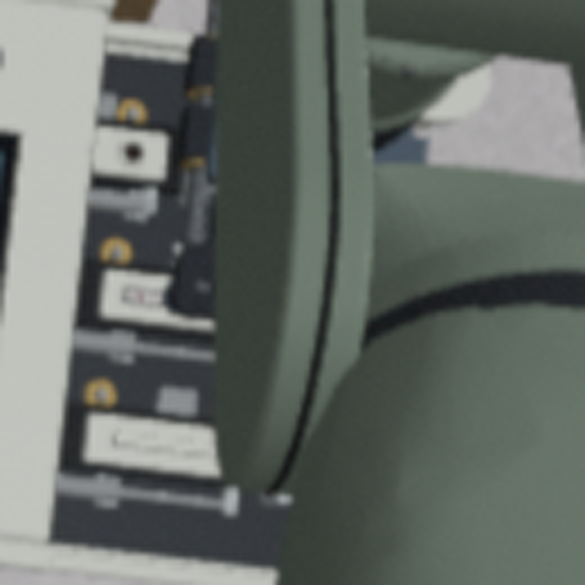

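Request:
{"op": "send_rows", "data": {
  "commands": [
    [[0,0.04,0,0,0,0],[0,0.08,0,0,0,0],[0,0.1,0,0,0,0],[0,0.1,0,0,0,0]]
  ]
}}

```text
time_s: 6.58
ee_pos: [631.5, -69.5, 65.1]
ee_rot: [-93.7, 89.9, -100.7]
force: [-2.5, -6.6, 2.9]
gripper_width: 0.6
```

```bash
python3 look.py 5
```

```text
[631.4792782  -69.47724546  65.07920728] 7.761618456276986 -635.2478168599092 [-2.11748229 -5.85660547  2.33406295]
```

View pics/t5.png

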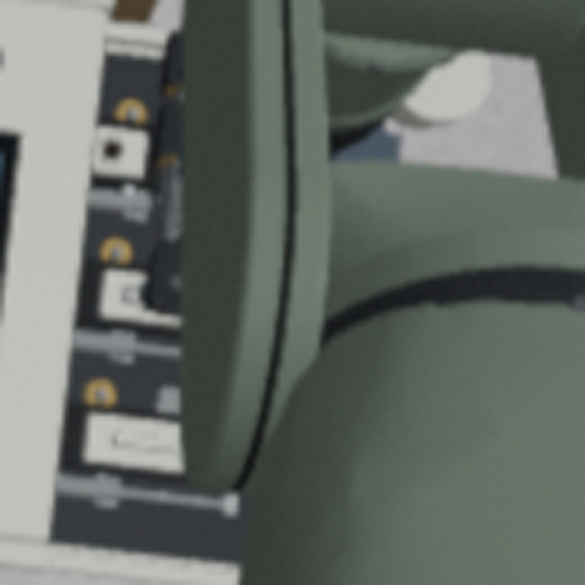

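Request:
{"op": "send_rows", "data": {
  "commands": [
    [[0,-0.05,0,0,0,0],[0,-0.1,0,0,0,0],[0,-0.15,0,0,0,0],[0,-0.3,0,0,0,0],[0,-0.5,0,0,0,0],[0,-0.7,0,0,0,0],[0,-0.9,0,0,0,0],[0,-0.9,0,0,0,0]]
  ]
}}

```text
time_s: 7.68
ee_pos: [620.5, -159.4, 64.9]
ee_rot: [39.9, 90.0, 32.7]
force: [-0.3, 0.6, -0.6]
gripper_width: 0.2
```

```bash
python3 look.py 6
```

```text
[ 620.62071654 -157.64567907   64.84807065] -81.0736839886107 -635.1820732494328 [ 0.68536335 -0.30029318 -0.37488158]
```

View pics/t6.png

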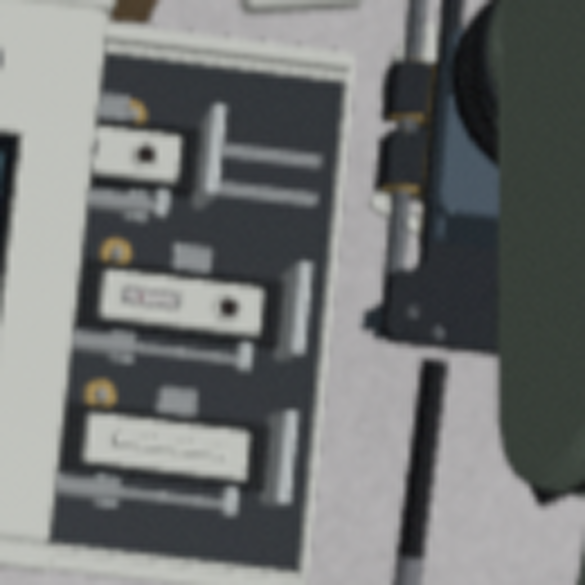

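View pics/s6.png

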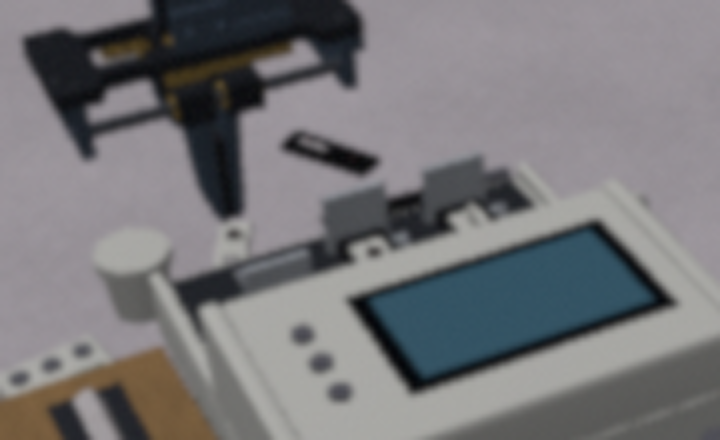

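Request:
{"op": "send_rows", "data": {
  "commands": [
    [[0,0,-0.22,0,0,0],[0,0,-0.44,0,0,0],[0,0,-0.645,0,0,0],[0,0,-0.645,0,0,0],[0,0.12,-0.645,0,0,0],[0,0.22,-0.645,0,0,0],[0,0.3,-0.645,0,0,0],[0,0.38,-0.645,0,0,0],[0,0.38,-0.645,0,0,0]]
  ]
}}

```text
time_s: 8.9
ee_pos: [562.0, -111.8, 64.9]
ee_rot: [-21.5, 89.9, -28.5]
force: [1.0, -4.5, -2.1]
gripper_width: 0.4
```

```bash
python3 look.py 7
```

```text
[ 561.86520838 -112.21810882   64.90542273] -43.12107200015711 -571.341906064534 [ 2.1390349  -4.28291361 -1.84032754]
```

View pics/s7.png

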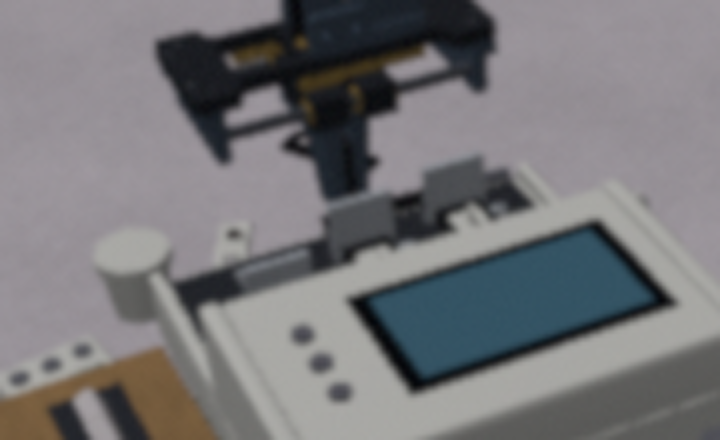

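Contact is on the middle plate, centred; push on by 49 mm.

Request:
{"op": "send_rows", "data": {
  "commands": [
    [[0,0.08,0,0,0,0],[0,0.16,0,0,0,0],[0,0.24,0,0,0,0],[0,0.32,0,0,0,0],[0,0.4,0,0,0,0],[0,0.45,0,0,0,0],[0,0.49,0,0,0,0],[0,0.49,0,0,0,0]]
  ]
}}

```text
time_s: 10.0
ee_pos: [567.8, -64.6, 64.9]
ee_rot: [-57.1, 89.9, -64.1]
force: [1.9, -7.3, -2.1]
gripper_width: 0.2
```

```bash
python3 look.py 8
```

```text
[567.72674841 -64.76800593  64.936129  ] 4.69007725005038 -571.3948831920073 [ 1.55976831 -6.86274146 -1.67692418]
```

View pics/t8.png

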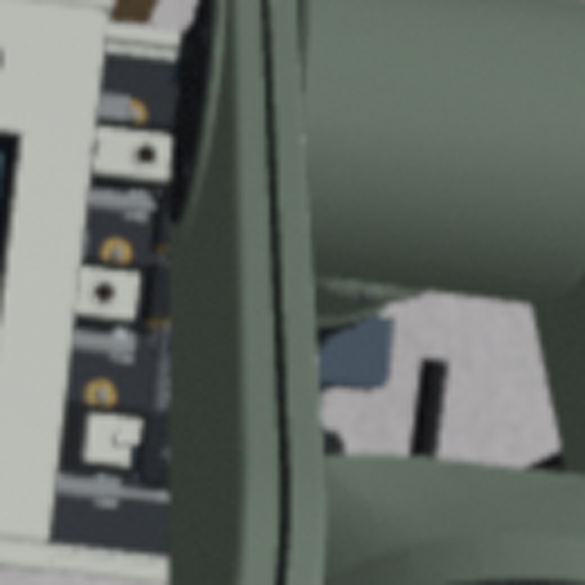

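View pics/s8.png

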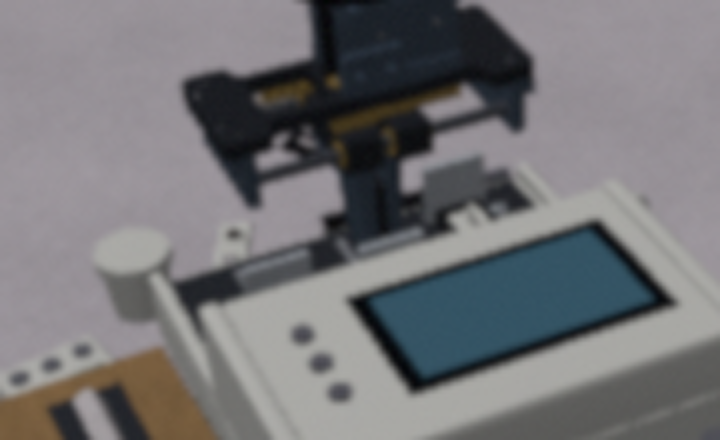

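Request:
{"op": "send_rows", "data": {
  "commands": [
    [[0,-0.05,0,0,0,0],[0,-0.1,0,0,0,0],[0,-0.15,0,0,0,0],[0,-0.3,0,0,0,0],[0,-0.5,0,0,0,0],[0,-0.7,0,0,0,0],[0,-0.9,0,0,0,0],[0,-0.95,0,0,0,0]]
  ]
}}

```text
time_s: 11.1
ee_pos: [555.5, -159.3, 64.9]
ee_rot: [45.8, 90.0, 38.7]
force: [0.2, -0.5, 1.1]
gripper_width: 0.7
```

Request:
{"op": "send_rows", "data": {
  "commands": [
    [[-0.3,0,0,0,0,0],[-0.6,-0.3,0,0,0,0],[-1,-0.6,0,0,0,0],[-1,-0.9,0,0,0,0],[-1,-0.9,0,0,0,0]]
  ]
}}

```text
time_s: 11.72
ee_pos: [544.5, -248.3, 165.2]
ee_rot: [-0.3, 90.0, -7.5]
force: [-0.1, -0.2, -0.5]
gripper_width: 0.5
```

```bash
python3 look.py 9; python3 - <<'E'
from workcell import env
import cv2
p,d=env.grab_frame("top"); cv2.imwrite("pics/topfull9.png",p[:,:,::-1])
E
```

```text
[ 544.31283418 -246.29024088  164.381914  ] -178.3336837416264 -570.2091834772683 [0.41953147 1.13791886 0.41537089]
```

View pics/t9.png

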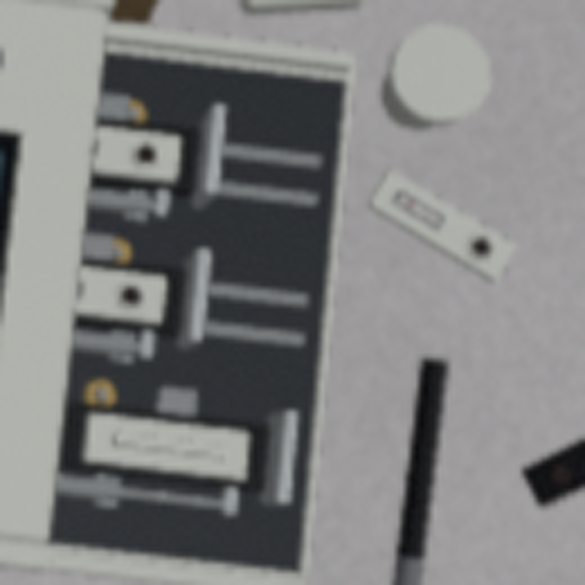

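View pics/s9.png

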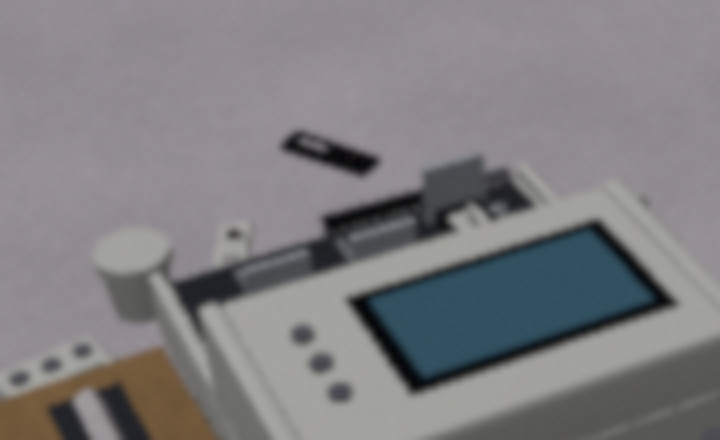

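View pics/topfull9.png

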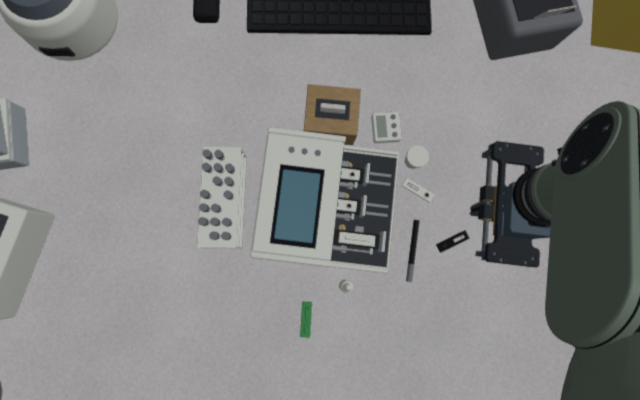

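```bash
python3 -c "
from workcell import env
print(env.job_done())"
```

```text
the job is handed in; nothing more can be done
None
```

The two cassettes are loaded: I pushed the right and middle trays in by their front plates with shut fingertips. After release, each sprang back onto its stop pin and stayed latched. The job is handed in at about 12 s of the 40 s allowed.

- **Latched trays:** the top camera puts both cassettes about 44.5 mm further in than at the start, against the 45 mm expected. At full push they read about 57–59 mm, rough to about 2 mm.
- **Left tray:** the one with the plain check plate is still out, as asked.
- **Surroundings:** in the pictures, the used cassette, pot, marker, timer, wipes, dropper, rack and the look-alikes are where they were.
- **Forces:** the wrist force readings stayed under about 8 N, and the arm ended clear of everything.
- **Failed or disagreeing checks:** none failed. At the right tray's full push the force reading was about 6 N, below the 7.4 N its spring should give there, and below the camera's travel figure. I relied on the pictures taken after release instead.

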